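# Vent a bayonet tea caddy: unclip its lid, seat it and hold it at half-turn

### The arm

A 6-joint arm with a two-finger parallel gripper is mounted at the origin on the work surface. World frame = base frame: x ahead of the robot, y to its left, z up, the work surface at z = 0. Lengths are in mm, angles in rad, forces in N, time in s.
With the tool pointing down it reaches from about 250 to 725 mm from the base axis. Payload 9.7 kg.
Tool frame: the origin (TCP) lies at the very end of the fingers, on their centre line; the grasp point (between the pads) lies 19 mm behind it; z points along the fingers, y is the line along which they close (so a half turn about z gives the same grasp; the last joint's range is limited). The gripper opens to 85 mm and grips with 20 to 120 N. Pads are 22 mm wide; open, the fingers measure 114 mm over their backs; the gripper's body (76 mm by 85 mm) begins 54 mm behind the grasp point. The pads swing forward as they close: fully open they stand 13 mm farther back than shut.
Start: joints at [1.178, 0.087, 0.176, 1.66, 0, 1.571], TCP at [210.524, 508.111, 231.284] pointing down, gripper open.
Joint ranges: [-3.13, 3.13], [-0.85, 1.81], [-1.15, 1.24], [-2.2, 2.28], [-1.44, 1.52], [-3.14, 3.14]. Speed limits (rad/s): [2.22, 2.22, 2.57, 3.14, 3.14, 3.14].

### API

Orientations are given as a unit quaternion [w, x, y, z].
In Python, from station import sensors, get_image, job, search_frame, masks_of gives the robot as it stands.
- The arm moves only by the tool drive_tool, never from a script. Its argument "commands" is a list of rows, each a list of 4 numbers: the shift along the world's x, y, z in units of 10 cm (1.0 is 10 cm), then the turn about the world's z in units of 2 rad (1.0 is 2 rad). In form: [[x, y, z, turn], ...]. A call has exactly 5 rows; each row is the pose to reach, as a shift and turn from the pose commanded when the call began; what a row does not reach only later rows make up. A row lasts 1/10 s, in which the tool goes at most 50 mm and 8.59 degrees, less where a joint would pass 70% of its speed; a pose out of reach is approached as far as the arm can. A call with a number of a shift or a turn outside -1 to 1 is refused whole. A call with a gripper value outside its range is refused whole. "jaw" is the gripper's target within -1 to 1 (fully open at 1, half-way at 0, shut at -1), set as the call begins (left out, the last holds). The fingers move at their own pace and stop on an object; "force" is the grip in N (left out, the last holds). Time passes only in rows, so rows that repeat a pose let the fingers close, or fill a call up. It gives the time, the measured TCP pose, the force, the opening and the grip force at its end, in the units of the state.
- sensors.observe(): the state, without advancing time (a new reading comes with each control period).
- get_image(name): name is "scene" or "top"; returns a dict with "frame" (384x512x3 uint8, red, green, blue), "z_map" (384x512 float32, mm along the optical axis (not along the pixel's ray), 0 where there is no reading), "intrinsics" (3x3 intrinsics, pixels), "dist_coeffs" ([k1, k2, p1, p2, k3] as OpenCV has them; the pictures are not rectified), "eye" and "orientation" of the camera in the world. Camera axes: x right, y down, z forward; pixel columns grow to the right and rows downward; lengths in mm; the calibration is good to about 2 mm. A picture is of the moment at which its call begins.
- job.finish_job(): hands the job in; it is judged then, once.
Trained networks look in a picture, given as the dict that the camera call returned (one of the last four; its "shot" number tells which), for a name from the list of things; names that differ only in an ending like _2 or _b are one class to them, and where a whole thing is asked for, a point or a joint stands for the part that bears it (a point fixed in the world has none). Each returns a list of dicts, best first, with "p" (0 to 1); they miss things now and then, are a little off and sometimes report something else, mostly with a low value. They report only what shows in the picture. A call takes as long as a camera call. They do not tell look-alikes from the thing itself.
- search_frame(picture, query): "rect" ([left, top, right, bottom] in pixels, round what is visible of it).
- masks_of(picture, query): "region" (384x512 bool, what is visible of it) and "rect" ([left, top, right, bottom] in pixels, round what is visible of it).
The state is a dict: "clock": time; "joint_pos": joint angles; "dq": joint speeds; "effort": joint torques, N m; "ee_pos": TCP position; "orientation": TCP orientation; "force": force on the tool from outside, world axes, zero at the start; "wrist_torque": the same for the moment, N m; "grip_width": opening from 0.0 (shut) to 1.0 (fully open); "gripper_force": force on a finger pad.
Only numpy, scipy, OpenCV 4.12 (cv2) and the standard library are available. Lean on these libraries where they do the work, as an engineer would, in place of code of your own. Each camera call takes 0.05 s, during which the arm holds its last target. There are 200 camera calls.

### The job

Lift the caddy's lid out of the sprung catch on its rail, set it into the open tea caddy with its two lugs going down the two slots until the flange rests on the collar, then twist it clockwise until its grip bar points at the single half-way ribs, where the caddy vents, stopping before the lock clicks. A spring turns the lid back if it is let go, so finish while still gripping the lid, holding it down there at the half-way ribs. Leave the bowl, the tin and the ceramic rest where they are.

Things in the scene. Friction and masses are not known exactly. Their poses are not given: they have to be found in the camera images.
- lid_grip (a point): Loose steel bayonet lid with a wooden grip bar, 0.16 kg, the same after a half turn. Point on its axis, in the bar, 26 mm above the flange's underside; z up, y along the bar. Bar 14 mm wide (x), 74 mm long (y), from 5 to 41 mm above the flange's underside. Flange 80 mm diameter, 5 mm thick.
- lid_foot (a point): Centre of the lower end of the lid's plug, 42 mm below lid_grip, same axes. The plug is 52 mm in diameter, 16 mm deep below the flange, its lower edge bevelled. Two lugs stick out of it along +y and -y (in line with the bar) to 34 mm from the axis, 12 mm wide, 2 to 8 mm above this point.
- rail: Fixed lid rail, foot 100 x 260 mm; origin under the foot's centre, z up, y along the rail. Two steel rods along y, 8 mm thick, 64 mm apart, tops 70 mm above the origin. The lid starts midway: plug hanging between the rods, flange resting on them, bar and lugs along the rail.
- catch_seat (a point): Middle of the rail, at the height of the rods' tops, where the lid's flange rests; axes of the rail. 49 to 63 mm from it along +y and -y stand two steel housings 17 mm high, each with a sprung ball that overhangs the flange's edge. A straight lift, 5 to 12 N in all, pushes both balls aside within 15 mm.
- caddy: Fixed steel tea caddy, 100 mm diameter on a 130 mm square wooden block, 120 mm high; origin at the centre of its underside, z up, y towards one of the collar's two slots (the other is at -y).
- mouth (a point): Centre of the caddy's mouth at the top of its collar, axes of the caddy. The seated flange lies here (lid_grip 26 mm above). Mouth 55 mm diameter, slots along +y and -y 18 mm wide, to 37 mm from the axis, leading under a ledge 6 mm thick. Seated, the lid turns only clockwise from above: entry 0, half-way ribs 0.70 rad, lock balls felt from 0.87, clicked in at about 1.5 rad.
- half_mark: Two single small ribs (4 mm wide, 8 mm long, 3 mm high) on the collar's top at opposite sides, 41 to 50 mm from the axis; origin at the caddy's origin, y points at a rib (0.70 rad clockwise of the caddy's y). The grip bar must lie along this y, either way round. The double ribs farther on mark the locked position.
- spring_ring (a joint): Sprung ring inside the collar which the lugs push clockwise: 0 at rest, touched after about 0.1 rad of lid turn and then turning with the lid, about 0.6 rad at the half-way ribs; it turns the lid back with about 0.09 N m there.
- click (a joint): Sprung lock ball inside the collar, m: 0 free, about 0.002 as a lug is forced past it (the click).
- bowl: Yellow-glazed bowl, 120 mm across, 45 mm high, to be left alone; origin under its centre.
- tin: Small round metal tin, 60 mm across, 78 mm high, to be left alone; origin under its centre.
- rest: White ceramic rest, 50 x 90 x 20 mm, to be left alone; origin under its centre.
Mind the look-alikes: they are no part of the job. Leave any purple look-alike of the part that bears lid_grip alone.

How it is judged (in metres and radians):
On the way, in this order (a step that is already met when the one before it is completed fails the run):
1. the lid is gripped and lifted clear of the rail's catch (z of lid_grip in the frame of rail above 0.126 m and contact force between the fingers and lid above 1 N), for 0.1 s.
2. the lid is seated on the collar, its lugs down the slots (horizontal distance between lid_grip and caddy below 0.004 m and z of lid_grip in the frame of caddy between 0.142 and 0.149 m and angle between lid_grip's own z axis and vertical below 0.06 rad and angle between the y axis of lid_grip and the y axis of caddy, either way round below 0.25 rad), for 0.05 s.
At the end, for the whole second after the job is handed in: The lid is still gripped (fingers press it with more than 3 N) and at rest, seated within 3 mm of the collar's top, within 4 mm of the caddy's axis and 0.06 rad of upright, its grip bar within 0.15 rad of the half-way ribs with the spring ring turned by more than 0.35 rad and the lock ball free (horizontal distance between lid_grip and caddy below 0.004 m and z of lid_grip in the frame of caddy between 0.142 and 0.149 m and angle between lid_grip's own z axis and vertical below 0.06 rad and angle between the y axis of lid_grip and the y axis of half_mark, either way round below 0.15 rad and value of joint spring_ring above 0.35 rad and value of joint click below 0.0007 m and contact force between the fingers and lid above 3 N and angular speed of lid below 0.2 rad/s and linear speed of lid below 0.02 m/s); the arm keeps its last pose, push and grip.
It fails at once if the lock clicks: a lug is forced onto the lock ball (value of joint click above 0.001 m).
It fails at once if the bowl is disturbed (distance of bowl from where it was at the start of the episode above 0.02 m).
It fails at once if the tin is disturbed (distance of tin from where it was at the start of the episode above 0.02 m).
It fails at once if the ceramic rest is disturbed (distance of rest from where it was at the start of the episode above 0.02 m).
It also fails if it takes over 45 s, if anything falls off the work surface, if the arm or the gripper's body presses on something with over 40 N, if the wrist force passes 120 N, or if a joint passes its speed limit or range.

## Working session

There is one attempt and no reset: what is moved stays moved. The work goes in short steps, Python scripts to look and compute and a tool call to move; the robot and the scene stay as the last step left them, time stands still between calls to the robot, and variables do not carry over. Pictures are saved under pics/ and viewed, at most 10 in all, crops included, and the job is handed in when it is done.

Besides the shell and the picture viewer there is one more tool, called after "Request:" as name(argument=value, ...), one argument or row to a line, values as JSON. drive_tool: Moves the arm, as the interface text tells. Its arguments: {"type":"object","properties":{"commands":{"type":"array","items":{"type":"array","items":{"type":"number","minimum":-1,"maximum":1}}},"jaw":{"type":"number"},"force":{"type":"number"}},"required":["commands"]}

```bash
mkdir -p pics; cat > h.py <<'E'
import numpy as np, cv2
from scipy.spatial.transform import Rotation as R
from station import sensors,get_image,job,search_frame,masks_of
def world(im,us,vs,z=None):
    K=np.array(im['intrinsics'],float);d=np.array(im['dist_coeffs'],float)
    p=cv2.undistortPoints(np.stack([us,vs],-1).reshape(-1,1,2).astype(float),K,d)[:,0]
    if z is None: z=im['z_map'][np.asarray(vs,int),np.asarray(us,int)]
    q=np.array(im['orientation'],float).ravel()
    Rm=R.from_quat(q[[1,2,3,0]]) if q.size==4 else R.from_matrix(q.reshape(3,3))
    return Rm.apply(np.c_[p,np.ones(len(p))]*np.asarray(z)[:,None])+np.array(im['eye'])
def cloud(im):
    v,u=np.nonzero(im['z_map']>0); return u,v,world(im,u,v)
E
python3 - <<'E'
from h import *
import pickle
a={n:get_image(n) for n in('scene','top')}
for n,im in a.items():
    cv2.imwrite(f'pics/{n}0.png',im['frame'][:,:,::-1])
    print(n,im['eye'],im['orientation'])
    for q in['lid_grip','rail','caddy','half_mark','bowl','tin','rest']:
        print(q,[(round(r['p'],2),np.round(r['rect']).astype(int).tolist()) for r in search_frame(im,q)][:4])
pickle.dump(a,open('a.pkl','wb'))
s=sensors.observe();print(s)
E
```

```text
scene [1128.63168164 -259.11487276  809.04297126] [-0.31035203  0.81109351  0.45940702 -0.18642458]
lid_grip [(0.92, [254, 151, 280, 183]), (0.72, [252, 134, 276, 156]), (0.58, [301, 133, 322, 154])]
rail [(0.78, [226, 144, 302, 211])]
caddy [(0.6, [124, 201, 189, 267])]
half_mark []
bowl [(0.8, [315, 212, 356, 249])]
tin [(0.91, [267, 239, 288, 270])]
rest [(0.63, [165, 294, 202, 335]), (0.61, [254, 149, 279, 182])]
top [ 477.13821527   58.75470283 1055.9422106 ] [-0.02432937  0.70783685 -0.70581761  0.0140206 ]
lid_grip [(0.85, [134, 232, 156, 259]), (0.84, [210, 208, 238, 237]), (0.58, [180, 257, 209, 288])]
rail [(0.85, [180, 198, 275, 247]), (0.53, [209, 209, 242, 237]), (0.28, [261, 115, 282, 134])]
caddy [(0.57, [328, 178, 387, 240])]
half_mark [(0.7, [210, 208, 243, 236])]
bowl [(0.66, [186, 100, 234, 141]), (0.53, [208, 208, 240, 235])]
tin [(0.75, [264, 115, 284, 136]), (0.41, [188, 99, 231, 142])]
rest [(0.69, [350, 113, 381, 142])]
{'clock': 0.8, 'joint_pos': array([ 1.17801786e+00,  8.68444003e-02,  1.75881359e-01,  1.65981147e+00,
       -1.35339312e-05,  1.57077556e+00]), 'dq': array([ 0.00164327,  0.00050456,  0.00169   , -0.00028801, -0.00065733,
       -0.0013565 ]), 'effort': array([ 5.13723455e-05, -5.20048749e+01,  4.64833903e+01,  1.33716087e-03,
        2.16222935e-05, -1.00368396e-05]), 'ee_pos': array([210.51282847, 508.09875043, 231.30517697]), 'orientation': array([8.76517060e-06, 1.95119068e-01, 9.80779562e-01, 9.37636736e-06]), 'force': array([-1.0940109 ,  0.50500646, -0.33459506]), 'wrist_torque': array([-0.02062151,  0.00111333,  0.03864225]), 'gripper_force': 0.0, 'grip_width': 1.0024447554473164}
```

View pics/scene0.png

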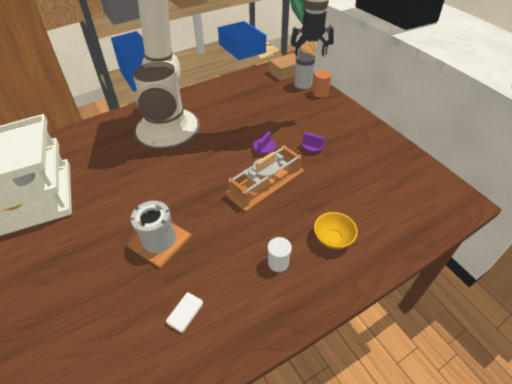

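View pics/top0.png

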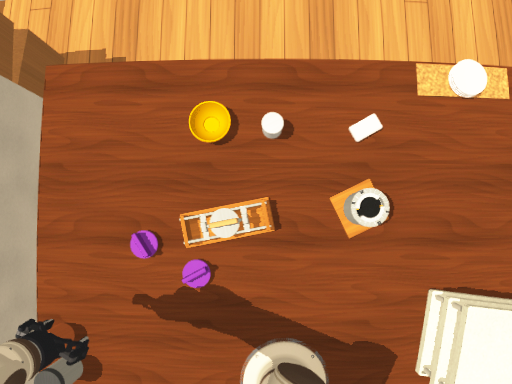

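The scene shows the steel lid in the rail at top (224,222) and scene (265,168). The two purple look-alikes are at top (144,244) and (197,273). The lid in the rail, with its wooden bar, fits the description. Next is an enlarged crop to confirm it, along with the caddy.

```bash
python3 - <<'E'
from h import *
import pickle
a=pickle.load(open('a.pkl','rb'));t=a['top'];f=t['frame'][:,:,::-1]
c1=cv2.resize(f[192:252,175:280],None,fx=5,fy=5,interpolation=cv2.INTER_CUBIC)[:, :400+100]
c2=cv2.resize(f[175:245,325:395],(300,300),interpolation=cv2.INTER_CUBIC)
cv2.imwrite('pics/crop1.png',np.hstack([c1[:300,:500],c2]))
for n in a:
    u,v,P=cloud(a[n])
    # caddy, lid
    for nm,m in {'table':(P[:,0]>300)&(P[:,0]<600)&(abs(P[:,2])<15),
      'caddytop':(P[:,2]>110)&(P[:,2]<130)&(abs(P[:,1]+150)<110)&(abs(P[:,0]-480)<110),
      'bar':(P[:,2]>100)&(P[:,2]<125)&(abs(P[:,1]-130)<100)&(abs(P[:,0]-440)<100),
      'flange':(P[:,2]>68)&(P[:,2]<80)&(abs(P[:,1]-130)<150)&(abs(P[:,0]-440)<120),
      'purple':(P[:,2]>15)&(P[:,2]<60)&(abs(P[:,1]-230)<140)&(abs(P[:,0]-320)<70)}.items():
        Q=P[m]
        if len(Q)<4: print(n,nm,len(Q));continue
        r=cv2.minAreaRect(Q[:,:2].astype(np.float32))
        c=Q[:,:2].mean(0);w,V=np.linalg.eigh(np.cov(Q[:,:2].T))
        print(n,nm,len(Q),Q.mean(0).round(1),Q.min(0).round(),Q.max(0).round(),'zmed',np.median(Q[:,2]).round(1),'rect',np.round(r[0],1),np.round(r[1],1),round(r[2],1),'axis',V[:,1].round(3))
E
```

```text
scene table 28716 [469.2 -82.3   0.5] [ 300. -678.  -15.] [ 600. 1058.   15.] zmed -0.1 rect [450.  190.1] [1736.  300.] 90.0 axis [0.002 1.   ]
scene caddytop 715 [ 507.9 -213.1  118.7] [ 452. -260.  110.] [ 555. -163.  125.] zmed 119.2 rect [ 503.3 -212.2] [ 98.9 100.2] 73.1 axis [-0.997 -0.071]
scene bar 114 [465.  161.6 107.8] [452. 127. 100.] [476. 201. 113.] zmed 108.8 rect [462.9 163.7] [15.2 73.8] 10.9 axis [-0.197  0.98 ]
scene flange 539 [471.6 155.3  71.8] [401.  43.  68.] [526. 280.  80.] zmed 71.1 rect [462.8 163.9] [ 82.9 239.8] 11.5 axis [-0.148  0.989]
scene purple 332 [325.6 248.2  31.1] [277. 209.  15.] [389. 369.  59.] zmed 22.2 rect [345.4 291.1] [176.9  72.8] 59.5 axis [0.17  0.985]
top table 43976 [449.   25.7   1. ] [ 300. -695.   -8.] [600. 754.  15.] zmed 0.6 rect [450.   29.5] [1448.2  300. ] 90.0 axis [0.006 1.   ]
top caddytop 833 [ 501.8 -211.3  119.9] [ 453. -260.  110.] [ 551. -162.  127.] zmed 120.3 rect [ 501.9 -211. ] [97.7 97.8] 89.9 axis [-0.842 -0.539]
top bar 149 [460.6 165.9 110.8] [449. 132. 105.] [473. 202. 115.] zmed 110.9 rect [460.4 166.4] [13.7 72. ] 11.5 axis [-0.202  0.979]
top flange 1189 [460.3 162.9  72.8] [397.  43.  68.] [524. 279.  80.] zmed 72.5 rect [460.2 166.6] [ 82.2 238.6] 11.9 axis [-0.225  0.974]
top purple 638 [317.6 252.3  29. ] [277. 211.  15.] [389. 370.  60.] zmed 22.2 rect [348.8 284.9] [173.2  78.8] 45.1 axis [0.475 0.88 ]
```

View pics/crop1.png

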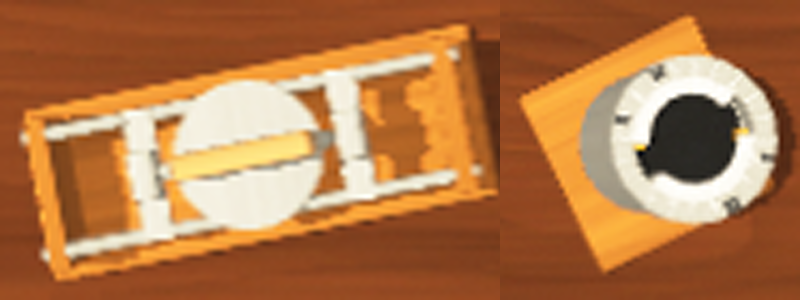

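The crop confirms it: the steel lid with the wooden bar sits between the housings (crop 240,155). On the caddy, the slots are lower-left (650,165) and upper-right (740,115), single ribs are at (622,120) and (768,157), and double ribs at (658,72) and (733,205). I'll refine these numerically.

```bash
cat >> h.py <<'E'
def plane(im,us,vs,z):
    d=world(im,us,vs,np.ones(len(us)))-np.array(im['eye']); e=np.array(im['eye'])
    return e+d*((z-e[2])/d[:,2])[:,None]
def patch(im,c,z,half,step=.5,yaw=0):
    """rectified view of horizontal plane z, world x up, y left"""
    g=np.arange(half,-half,-step); X,Y=np.meshgrid(g,g,indexing='ij')
    W=np.c_[X.ravel()+c[0],Y.ravel()+c[1],np.full(X.size,z)]
    q=np.array(im['orientation']);Rm=R.from_quat(q[[1,2,3,0]]).inv()
    rv=Rm.as_rotvec(); t=-Rm.apply(np.array(im['eye']))
    p,_=cv2.projectPoints(W,rv,t,np.array(im['intrinsics'],float),np.array(im['dist_coeffs'],float))
    p=p.reshape(*X.shape,2).astype(np.float32)
    return cv2.remap(im['frame'],p[...,0],p[...,1],cv2.INTER_CUBIC)
E
python3 - <<'E'
from h import *
import pickle
a=pickle.load(open('a.pkl','rb'))
for n in a:
    im=a[n]; u,v,P=cloud(im)
    hsv=cv2.cvtColor(im['frame'],cv2.COLOR_RGB2HSV)
    m=(np.hypot(P[:,0]-502,P[:,1]+211)<110)&(P[:,2]>8)&(P[:,2]<35); Q=P[m]
    r=cv2.minAreaRect(Q[:,:2].astype(np.float32)); print(n,'block',np.median(Q[:,2]).round(1),np.round(r[0],1),np.round(r[1],1),round(r[2],1))
    # collar outer circle via top points
    m=(np.hypot(P[:,0]-502,P[:,1]+211)<60)&(P[:,2]>116)&(P[:,2]<124);Q=P[m][:,:2]
    c,rad=cv2.minEnclosingCircle(Q.astype(np.float32));print('enc',np.round(c,1),round(rad,1))
    g=cv2.cvtColor(im['frame'],cv2.COLOR_RGB2GRAY)
c=(502,-211.3)
pt=[cv2.resize(patch(a[n],c,120,60,.4),(390,390)) for n in('top','scene')]
for p in pt: cv2.circle(p,(195,195),int(27.5*3.25),(255,0,0),1);cv2.circle(p,(195,195),int(50*3.25),(255,0,0),1)
cv2.imwrite('pics/rect.png',np.hstack(pt)[:,:,::-1])
E
```

```text
scene block 14.1 [ 503.9 -213.2] [131.  131.3] 25.1
enc [ 503.3 -212.5] 51.4
top block 14.3 [ 501.4 -211.8] [130.6 130.3] 26.4
enc [ 501.6 -212.5] 51.2
```

View pics/rect.png

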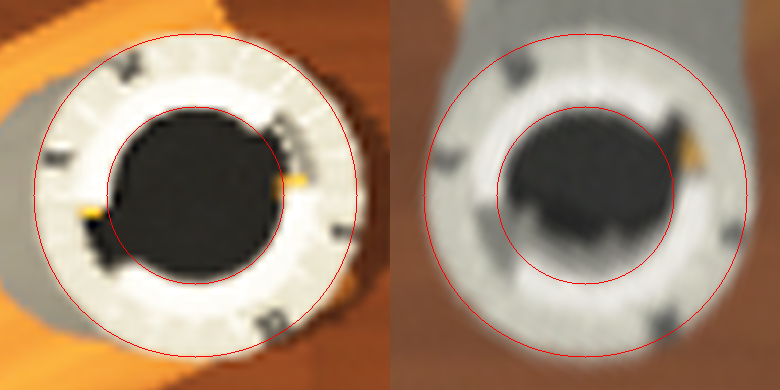

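```bash
python3 - <<'E'
from h import *
import pickle
a=pickle.load(open('a.pkl','rb'))
c=(461,165.5)
pt=[patch(a[n],c,z,60,120/390) for n,z in(('top',111),('top',75),('scene',111),('scene',75))]
for p,r in zip(pt,(0,40,0,40)):
    th=np.radians(101.6)
    if r: cv2.circle(p,(195,195),130,(255,0,0),1)
    else:
        b=cv2.boxPoints(((195,195),(74*3.25,14*3.25),-11.6)).astype(int);cv2.polylines(p,[b],1,(255,0,0),1)
o=np.vstack([np.hstack(pt[:2]),np.hstack(pt[2:])])
cv2.imwrite('pics/lid.png',cv2.resize(o,(600,600))[:,:,::-1])
E
```

```text
(no output)
```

View pics/lid.png

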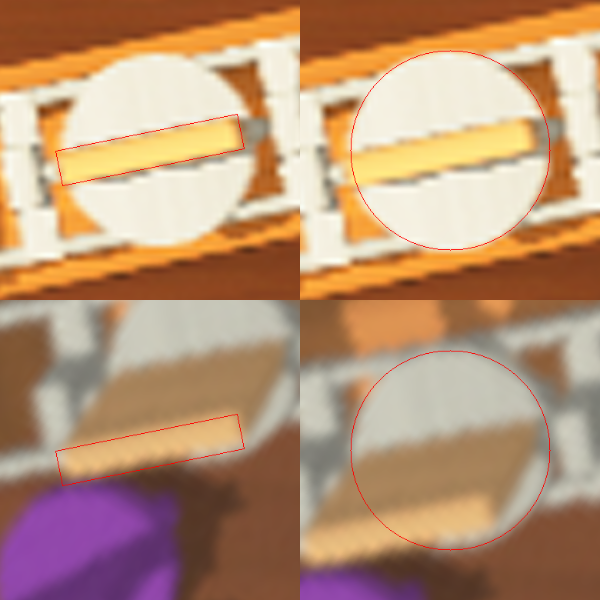

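Request:
drive_tool(
  commands=[
    [0.12,-0.17,0,-0.024],
    [0.25,-0.34,0,-0.049],
    [0.38,-0.51,0,-0.073],
    [0.5,-0.68,0,-0.098],
    [0.63,-0.86,0,-0.122],
  ],
  jaw=0.3,
  force=60,
)

```text
clock: 1.3
ee_pos: [273.9, 421.5, 231.3]
orientation: [-0.0, 0.314, 0.949, 0.0]
force: [0.3, -0.3, -0.3]
grip_width: 0.651
gripper_force: 0.0
```

Request:
drive_tool(
  commands=[
    [0.12,-0.17,0,-0.024],
    [0.25,-0.34,0,-0.049],
    [0.38,-0.51,0,-0.073],
    [0.5,-0.68,0,-0.098],
    [0.63,-0.86,0,-0.122],
  ],
)

```text
clock: 1.8
ee_pos: [336.9, 335.4, 231.4]
orientation: [0.0, 0.427, 0.904, 0.0]
force: [0.5, 0.1, -0.3]
grip_width: 0.65
gripper_force: 0.0
```

Request:
drive_tool(
  commands=[
    [0.12,-0.17,0,-0.024],
    [0.25,-0.34,0,-0.049],
    [0.38,-0.51,0,-0.073],
    [0.5,-0.68,0,-0.098],
    [0.63,-0.86,0,-0.122],
  ],
)

```text
clock: 2.3
ee_pos: [399.9, 249.4, 231.4]
orientation: [0.0, 0.534, 0.845, 0.0]
force: [0.3, 0.2, -0.0]
grip_width: 0.649
gripper_force: 0.0
```

Request:
drive_tool(
  commands=[
    [0.12,-0.17,0,-0.024],
    [0.25,-0.34,0,-0.049],
    [0.38,-0.51,0,-0.073],
    [0.5,-0.68,0,-0.098],
    [0.62,-0.85,0,-0.122],
  ],
)

```text
clock: 2.8
ee_pos: [462.0, 164.3, 231.4]
orientation: [0.0, 0.633, 0.774, 0.0]
force: [0.5, 1.7, 0.5]
grip_width: 0.647
gripper_force: 0.0
```

Request:
drive_tool(
  commands=[
    [0,0,-0.1,0],
    [0,0,-0.2,0],
    [0,0,-0.3,0],
    [0,0,-0.3,0],
    [0,0,-0.3,0],
  ],
)

```text
clock: 3.3
ee_pos: [461.0, 165.5, 201.0]
orientation: [-0.0, 0.632, 0.775, -0.0]
force: [-0.0, 0.6, 0.7]
grip_width: 0.648
gripper_force: 0.0
```

Request:
drive_tool(
  commands=[
    [0,0,-0.2,0],
    [0,0,-0.4,0],
    [0,0,-0.6,0],
    [0,0,-0.8,0],
    [0,0,-0.95,0],
  ],
)

```text
clock: 3.8
ee_pos: [461.3, 165.4, 105.5]
orientation: [-0.0, 0.632, 0.775, -0.0]
force: [0.2, -0.7, 1.1]
grip_width: 0.652
gripper_force: 0.0
```

Request:
drive_tool(
  commands=[
    [0,0,-0.08,0],
    [0,0,-0.16,0],
    [0,0,-0.24,0],
    [0,0,-0.24,0],
    [0,0,-0.24,0],
  ],
)

```text
clock: 4.3
ee_pos: [461.7, 165.2, 82.6]
orientation: [0.0, 0.632, 0.775, 0.0]
force: [-0.5, 0.3, 0.5]
grip_width: 0.648
gripper_force: 0.0
```

Request:
drive_tool(
  commands=[
    [0,0,0,0],
    [0,0,0,0],
    [0,0,0,0],
    [0,0,0,0],
    [0,0,0,0],
  ],
  jaw=-1,
)

```text
clock: 4.8
ee_pos: [461.8, 165.2, 82.8]
orientation: [0.0, 0.632, 0.775, 0.0]
force: [0.7, -0.4, 3.5]
grip_width: 0.151
gripper_force: 58.8
```

Request:
drive_tool(
  commands=[
    [0,0,0,0],
    [0,0,0,0],
    [0,0,0,0],
    [0,0,0,0],
    [0,0,0,0],
  ],
)

```text
clock: 5.3
ee_pos: [461.8, 165.2, 82.7]
orientation: [0.0, 0.632, 0.775, 0.0]
force: [-0.6, -0.3, 5.6]
grip_width: 0.154
gripper_force: 59.0
```

Request:
drive_tool(
  commands=[
    [0,0,0.08,0],
    [0,0,0.16,0],
    [0,0,0.24,0],
    [0,0,0.4,0],
    [0,0,0.5,0],
  ],
)

```text
clock: 5.8
ee_pos: [462.1, 165.3, 134.2]
orientation: [0.001, 0.632, 0.775, 0.001]
force: [0.8, -0.2, -1.2]
grip_width: 0.148
gripper_force: 62.6
```

Request:
drive_tool(
  commands=[
    [0,0,0.15,0],
    [0,0,0.3,0],
    [0,0,0.45,0],
    [0,0,0.48,0],
    [0,0,0.48,0],
  ],
)

```text
clock: 6.3
ee_pos: [461.9, 165.2, 180.9]
orientation: [0.0, 0.632, 0.775, 0.0]
force: [0.4, -0.5, -1.3]
grip_width: 0.149
gripper_force: 62.6
```

```bash
python3 - <<'E'
from h import *
a={n:get_image(n) for n in('top',)}
s=sensors.observe();c=s['ee_pos'];print(s['ee_pos'],s['orientation'],s['force'],s['wrist_torque'])
u,v,P=cloud(a['top']);z=P[:,2]
m=(np.hypot(P[:,0]-c[0],P[:,1]-c[1])<60)
print(np.histogram(z[m],bins=np.arange(60,330,10)))
E
```

```text
[461.56571223 165.13023849 180.18218784] [-1.47708159e-05  6.32212712e-01  7.74794867e-01  4.55862007e-06] [ 0.03816725 -0.10635796 -2.38117882] [-0.00663617 -0.00784929  0.04226625]
(array([55, 64, 58,  4,  0,  0,  0,  0,  0,  0,  3, 99,  2,  2, 15,  2,  0,
        0,  0,  0,  0,  0,  0,  0,  0,  2]), array([ 60,  70,  80,  90, 100, 110, 120, 130, 140, 150, 160, 170, 180,
       190, 200, 210, 220, 230, 240, 250, 260, 270, 280, 290, 300, 310,
       320]))
```

Request:
drive_tool(
  commands=[
    [0.01,-0.15,0,0.006],
    [0.03,-0.35,0,0.012],
    [0.05,-0.55,0,0.018],
    [0.08,-0.75,0,0.024],
    [0.1,-0.95,0,0.03],
  ],
)

```text
clock: 6.85
ee_pos: [471.2, 69.3, 179.3]
orientation: [-0.0, 0.608, 0.794, -0.0]
force: [0.4, 0.5, -2.1]
grip_width: 0.151
gripper_force: 62.6
```

Request:
drive_tool(
  commands=[
    [0.02,-0.2,0,0.006],
    [0.04,-0.4,0,0.012],
    [0.06,-0.6,0,0.018],
    [0.08,-0.8,0,0.024],
    [0.1,-0.95,0,0.03],
  ],
)

```text
clock: 7.35
ee_pos: [481.1, -26.0, 179.3]
orientation: [-0.001, 0.585, 0.811, -0.0]
force: [0.5, 1.0, -1.6]
grip_width: 0.151
gripper_force: 62.6
```

Request:
drive_tool(
  commands=[
    [0.02,-0.2,0,0.006],
    [0.04,-0.4,0,0.012],
    [0.06,-0.6,0,0.018],
    [0.08,-0.8,0,0.024],
    [0.1,-0.95,0,0.03],
  ],
)

```text
clock: 7.85
ee_pos: [491.1, -120.9, 179.3]
orientation: [-0.001, 0.56, 0.828, -0.0]
force: [0.1, 0.3, -1.8]
grip_width: 0.153
gripper_force: 62.6
```

Request:
drive_tool(
  commands=[
    [0.02,-0.2,0,0.006],
    [0.04,-0.4,0,0.012],
    [0.06,-0.6,0,0.018],
    [0.08,-0.8,0,0.025],
    [0.1,-0.93,0,0.032],
  ],
)

```text
clock: 8.35
ee_pos: [501.1, -214.0, 179.1]
orientation: [-0.001, 0.533, 0.846, -0.0]
force: [-0.7, -0.4, -1.4]
grip_width: 0.152
gripper_force: 62.6
```

Request:
drive_tool(
  commands=[
    [0,0,0,0],
    [0,0,0,0],
    [0,0,0,0],
    [0,0,0,0],
    [0,0,0,0],
  ],
)

```text
clock: 8.85
ee_pos: [501.6, -212.4, 180.4]
orientation: [0.0, 0.533, 0.846, 0.0]
force: [0.3, -1.0, -1.6]
grip_width: 0.149
gripper_force: 62.6
```

```bash
python3 - <<'E'
from h import *
a={n:get_image(n) for n in('top','scene')}
s=sensors.observe();c=s['ee_pos'];q=s['orientation'];print(c,2*np.degrees(np.arctan2(q[2],q[1]))-90,s['force'],s['wrist_torque'])
zf=c[2]-12.7
pt=[]
for n,z in (('top',zf+5),('scene',zf+5),('scene',zf)):
    p=patch(a[n],c,z,60,120/390); cv2.circle(p,(195,195),130,(255,0,0),1)
    p=np.ascontiguousarray(p);pt.append(p)
cv2.imwrite('pics/held.png',cv2.resize(np.hstack(pt),(800,267))[:,:,::-1])
E
```

```text
[ 501.55346131 -212.56250729  180.40185954] 25.578357394125504 [-0.28693282  0.40622106 -1.49919796] [ 0.00279156 -0.05798393 -0.00968434]
```

View pics/held.png

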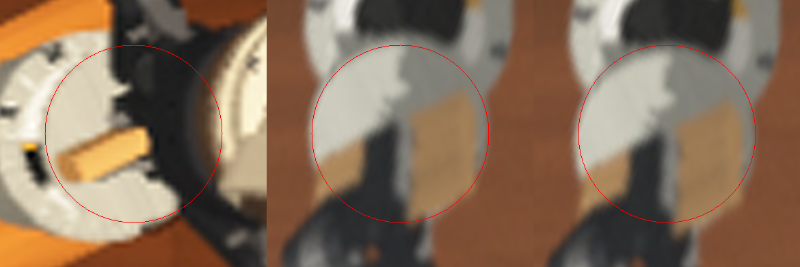

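Request:
drive_tool(
  commands=[
    [0,0,-0.07,0],
    [0,0,-0.14,0],
    [0.0,0,-0.21,0],
    [0,0,-0.28,0],
    [0,0,-0.28,0],
  ],
)

```text
clock: 9.45
ee_pos: [501.0, -212.7, 150.8]
orientation: [-0.001, 0.533, 0.846, -0.0]
force: [-0.2, 0.5, -2.0]
grip_width: 0.148
gripper_force: 62.6
```

Request:
drive_tool(
  commands=[
    [0,0,-0.015,0],
    [0,0,-0.03,0],
    [0.0,0,-0.045,0],
    [0,0,-0.055,0],
    [0,0,-0.055,0],
  ],
)

```text
clock: 9.95
ee_pos: [501.5, -212.9, 146.7]
orientation: [-0.0, 0.533, 0.846, 0.0]
force: [-0.1, 0.2, -1.8]
grip_width: 0.154
gripper_force: 62.6
```

Request:
drive_tool(
  commands=[
    [0,0,-0.01,0],
    [0,0,-0.02,0],
    [0.0,0,-0.03,0],
    [0,0,-0.04,0],
    [0,0,-0.04,0],
  ],
)

```text
clock: 10.45
ee_pos: [501.5, -212.9, 142.6]
orientation: [-0.0, 0.533, 0.846, -0.0]
force: [-0.8, -0.1, -1.9]
grip_width: 0.152
gripper_force: 62.6
```

Request:
drive_tool(
  commands=[
    [0,0,-0.02,0],
    [0,0,-0.04,0],
    [0.0,0,-0.06,0],
    [0,0,-0.08,0],
    [0,0,-0.08,0],
  ],
)

```text
clock: 10.95
ee_pos: [501.4, -212.8, 134.4]
orientation: [-0.0, 0.533, 0.846, -0.0]
force: [-0.2, 0.5, -1.3]
grip_width: 0.158
gripper_force: 62.6
```

Request:
drive_tool(
  commands=[
    [0,0,-0.01,0],
    [0,0,-0.02,0],
    [0.0,0,-0.022,0],
    [0,0,-0.022,0],
    [0,0,-0.022,0],
  ],
)

```text
clock: 11.45
ee_pos: [501.6, -212.9, 132.9]
orientation: [0.0, 0.533, 0.846, 0.0]
force: [-0.7, -0.6, 2.2]
grip_width: 0.155
gripper_force: 63.0
```

Request:
drive_tool(
  commands=[
    [0,0,-0.005,0],
    [0,0,-0.005,-0.02],
    [0.0,0,-0.005,-0.06],
    [0,0,-0.005,-0.1],
    [0,0,-0.005,-0.14],
  ],
  force=80,
)

```text
clock: 11.95
ee_pos: [502.1, -213.1, 132.9]
orientation: [0.001, 0.647, 0.762, 0.0]
force: [0.4, -0.5, 4.3]
grip_width: 0.148
gripper_force: 78.6
```

Request:
drive_tool(
  commands=[
    [0,0,0,-0.04],
    [0,0,0,-0.08],
    [0.0,0,0,-0.12],
    [0,0,0,-0.16],
    [0,0,0,-0.16],
  ],
)

```text
clock: 12.45
ee_pos: [502.0, -213.0, 132.9]
orientation: [0.001, 0.76, 0.65, 0.0]
force: [0.3, 0.6, 4.6]
grip_width: 0.147
gripper_force: 78.7
```

Request:
drive_tool(
  commands=[
    [0,0,0,-0.02],
    [0,0,0,-0.04],
    [0,0,0,-0.05],
    [0,0,0,-0.05],
    [0,0,0,-0.05],
  ],
)

```text
clock: 12.95
ee_pos: [501.9, -213.0, 132.9]
orientation: [0.001, 0.791, 0.612, 0.0]
force: [-0.3, 0.8, 6.1]
grip_width: 0.144
gripper_force: 78.7
```

```bash
python3 - <<'E'
from h import *
a={n:get_image(n) for n in('top','scene')}
s=sensors.observe();c=s['ee_pos'];q=s['orientation'];print(c,2*np.degrees(np.arctan2(q[2],q[1])),s['force'],s['wrist_torque'],s['joint_pos'])
pt=[]
c=(501.9,-212.8)
for n,z in (('top',125),('top',161),('scene',125),('scene',161)):
    p=np.ascontiguousarray(patch(a[n],c,z,60,120/390))
    if z==125: cv2.circle(p,(195,195),130,(255,0,0),1)
    else: cv2.polylines(p,[cv2.boxPoints(((195,195),(74*3.25,14*3.25),14.5)).astype(int)],1,(255,0,0),1)
    pt.append(p)
o=np.vstack([np.hstack(pt[:2]),np.hstack(pt[2:])])
cv2.imwrite('pics/end.png',cv2.resize(o,(600,600))[:,:,::-1])
E
```

```text
[ 501.91983128 -213.01778378  132.8595257 ] 75.4912090186008 [0.3572774  0.98322984 4.81994081] [0.06624956 0.12956692 0.04610588] [-4.01406964e-01  5.91848437e-02 -4.33766814e-02  1.46675914e+00
  7.56736770e-05  1.42261559e+00]
```

View pics/end.png

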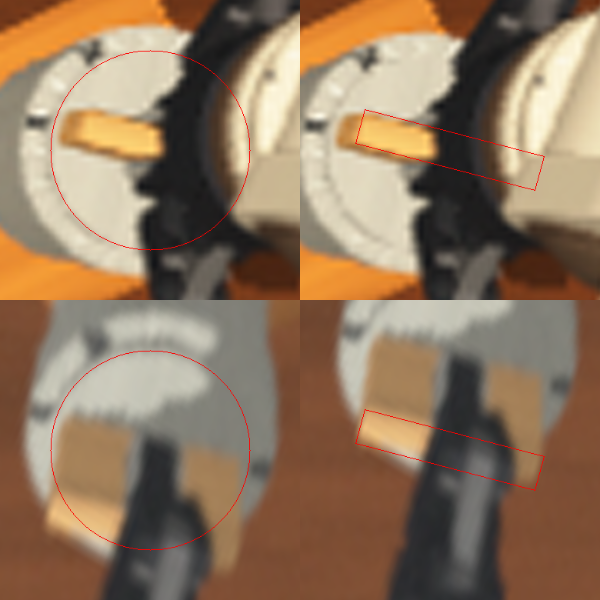

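```bash
python3 - <<'E'
from h import *
c=(501.9,-212.8)
for n in('top','scene'):
    im=get_image(n);hsv=cv2.cvtColor(im['frame'],cv2.COLOR_RGB2HSV);u,v,P=cloud(im)
    h=hsv[v,u]
    w=(h[:,0]>8)&(h[:,0]<28)&(h[:,1]>70)&(np.hypot(P[:,0]-c[0],P[:,1]-c[1])<45)
    for lo,hi in((130,168),(155,168)):
        m=w&(P[:,2]>lo)&(P[:,2]<hi);Q=P[m]
        if len(Q)<8: continue
        l=cv2.fitLine(Q[:,:2].astype(np.float32),cv2.DIST_HUBER,0,.01,.01).ravel()
        r=cv2.minAreaRect(Q[:,:2].astype(np.float32))
        print(n,lo,len(Q),Q.mean(0).round(1),'line',l.round(3),np.degrees(np.arctan2(l[1],l[0]))%180,r)
# side face in scene: points of bar front face
    if n=='scene':
        m=w&(P[:,2]>132)&(P[:,2]<156);Q=P[m]
        A=np.c_[Q[:,1],np.ones(len(Q))];k=np.linalg.lstsq(A,Q[:,0],rcond=None)[0]
        print('face angle',90-np.degrees(np.arctan(k[0])),len(Q))
E
```

```text
top 130 93 [ 506.6 -188.3  156.1] line [ 3.01000e-01  9.54000e-01  5.06360e+02 -1.87748e+02] 72.45885 ((506.8228759765625, -190.09898376464844), (28.804033279418945, 15.98250675201416), 84.18729400634766)
top 155 71 [ 506.6 -190.2  160.5] line [ 3.11000e-01  9.50000e-01  5.06478e+02 -1.90045e+02] 71.89393 ((506.5175476074219, -190.70932006835938), (29.332530975341797, 13.79179573059082), 75.36003112792969)
scene 130 212 [ 509.5 -209.2  148.5] line [ 2.32000e-01  9.73000e-01  5.11013e+02 -2.08632e+02] 76.61231 ((504.7296142578125, -212.43026733398438), (73.16488647460938, 16.334592819213867), 76.48175811767578)
scene 155 81 [ 507.8 -205.5  159.3] line [ 2.34000e-01  9.72000e-01  5.08496e+02 -2.07250e+02] 76.47078 ((504.2189636230469, -212.61842346191406), (72.42247009277344, 16.285852432250977), 75.50904083251953)
face angle 76.41923251457946 119
```

```bash
python3 -c "
from station import job
print(job.finish_job())"
```

```text
the job is handed in; nothing more can be done
None
```

I lifted the lid out of the catch, seated it in the caddy, twisted it clockwise to within about 1° of the half-way ribs by camera, and handed the job in still gripping it at about 13 s; no verdict came back.

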